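Reset the tripped heating bath by feel

TASK

The heating bath's overheat cut-out has tripped and its reset key sits down in a notch of the rim. With the gripper shut, put a fingertip on top of the rim beside the small lug and sweep it along the rim, round the control-box side of the bath, until you feel the notch; then press the key inside the notch down until it is fully home, and move clear. Do not pick anything up: leave the lid, vial, beaker and dish where they are.

Things in the scene. Friction and masses are not known exactly. Their poses are not given: they have to be found in the camera images.
- bath: Round white heating bath, fixed. Origin: centre of its underside, on the bench; z up. A low grey control box with black display (reaching 205 mm from the axis, 56 mm high) is on the bath's own -x side; a small steel lug (24 mm wide, standing 28 mm out from the rim's outside, its top 10 mm below the rim's top) is on its +y side. Steel rim on top.
- rim (a point): Centre of the rim's circle, level with its top (160 mm above the bath's origin; axes as the bath's). The rim is a flat level ring, 200 mm inner, 264 mm outer diameter: mid-line radius 116 mm, 32 mm wide. One notch is cut through it from inside to outside, 22 mm deep, 52 mm wide at the mid-line (41 at the inner edge, 63 outside).
- start (a point): Point on the rim's top, mid-line, beside the lug (bath frame 0, 116, 160 mm), where the sweep starts. Bath angle 90 deg (angles from the bath's +x towards +y). From here round the control-box side (180 deg), the notch's centre lies somewhere between 140 and 226 deg, different each time. It is not listed: feel or look for it.
- key (a joint): Travel of the steel reset key, m: about 0 tripped (up), 0.007 fully home (down). It stands centred in the notch, 38 mm along the rim by 26 mm across; its flat top is 12 mm below the rim's top when up, 19 mm when home. It slides straight down against about 4 N of friction and stays where it is left.
- lid: Loose aluminium lid disc, 188 mm across and 6 mm thick, lying down inside the bath's rim (its underside 40 mm below the rim's top), with a black knob 30 mm across in the middle, 34 mm high from the lid's underside. Origin: centre of underside. Not to be moved.
- vial: Small loose amber glass bottle, 34 mm across, 75 mm high, standing on the bench. Origin: centre of underside. Not to be moved.
- beaker: Loose clear beaker, 64 mm across, 85 mm high, standing on the bench. Origin: centre of underside. Not to be moved.
- dish: Loose shallow glass dish, 90 mm across, 16 mm high, on the bench. Origin: centre of underside. Not to be moved.

How it is judged:
By the outcome, as a careful person would: the job done as asked, in the order asked, and still so for the second after the job is handed in, with the robot touching nothing.
It also fails if it takes over 67 s, if anything falls off the work surface, if the arm or the gripper's body presses on something with over 40 N, if the wrist force passes 120 N, or if a joint passes its speed limit or range.

ROBOT

A 7-joint arm with a two-finger parallel gripper is mounted at the origin on the work surface. World frame = base frame: x ahead of the robot, y to its left, z up, the work surface at z = 0. Lengths are in m, angles in rad, forces in N, time in s.
With the tool pointing down it reaches from about 0.4 to 0.75 m from the base axis. Payload 19.5 kg.
Tool frame: the origin (TCP) lies between the finger pads; the fingertips stand 22 mm ahead of it and the grasp point (between the pads) lies 3 mm ahead of it; z points along the fingers, y is the direction in which the jaws open and shut (so a half turn about z gives the same grasp; the last joint's range is limited). The gripper opens to 85 mm and grips with 20 to 120 N. Pads are 22 mm wide; open, the fingers measure 114 mm over their backs; the gripper's body (76 mm by 85 mm) begins 54 mm behind the grasp point. The pads swing forward as they close: fully open they stand 13 mm farther back than shut.
Start: joints at [1.08, 0.707, -0.028, 1.485, 0.022, 0.951, -0.075], TCP at [0.249, -0.518, 0.253] pointing down, gripper open.
Joint ranges: [-2.71, 2.71], [-0.32, 2.16], [-1.57, 1.52], [0, 2.45], [-1.46, 4.6], [0, 2.02], [-2.83, 2.83]. Speed limits (rad/s): [1.89, 1.89, 2.57, 2.57, 3.01, 3.01, 3.01].

INTERFACE

Orientations are given as a unit quaternion [x, y, z, w].
In Python, from station import sense, get_image, hand_in gives the robot as it stands.
- The arm moves only by the tool step_arm, never from a script. Its argument "rows" is text: rows parted by semicolons, each of 7 numbers parted by spaces: the turn, a rotation vector about the world's x, y, z in units of pi rad (1.0 is pi rad), then the shift along the world's x, y, z in units of 100 cm (1.0 is 100 cm), then the opening, from -1 (shut) to 1 (fully open). A call has 1 to 5 rows; each row is the pose to reach, as a shift and turn from the pose commanded when the call began, turning the shorter way round; what a row does not reach only later rows make up. A row lasts 1/8 s, in which the tool goes at most 62.5 mm and 10.7 degrees, less where a joint would pass 70% of its speed; a pose out of reach is approached as far as the arm can. A call with a number of a shift or a turn outside -1 to 1 is refused whole. A call with a gripper value outside its range is refused whole. The fingers move at their own pace and stop on an object; the grip force is fixed at half the most. Time passes only in rows, so rows that repeat a pose let the fingers close. It gives the time, the measured TCP pose, the force and the opening at its end, in the units of the state.
- sense(): the state, without advancing time (a new reading comes with each control period).
- get_image(name): name is "side" or "top" or "wrist"; returns a dict with "frame" (480x640x3 uint8, red, green, blue), "intrinsics" (3x3 intrinsics, pixels), "D" ([k1, k2, p1, p2, k3] as OpenCV has them; the pictures are not rectified), "R" (3x3) and "t" (3): a world point X has camera coordinates R X + t. Camera axes: x right, y down, z forward; pixel columns grow to the right and rows downward; lengths in m; the calibration is good to about 2 mm. A picture is of the moment at which its call begins. There is no depth.
- hand_in(): hands the job in, once; it reports no verdict.
The state is a dict: "t": time; "q": joint angles; "joint_vel": joint speeds; "joint_torque": joint torques, N m; "eef_pos": TCP position; "eef_rot": TCP orientation; "contact_force": force on the tool from outside, world axes, zero at the start; "ft_torque": the same for the moment, N m; "gripper_width": opening from 0.0 (shut) to 1.0 (fully open).
Only numpy, scipy, OpenCV 4.12 (cv2) and the standard library are available. Lean on these libraries where they do the work, as an engineer would, in place of code of your own. Each camera call takes 0.05 s, during which the arm holds its last target.

## Working session

There is one attempt and no reset: what is moved stays moved. The work goes in short steps, Python scripts to look and compute and a tool call to move; the robot and the scene stay as the last step left them, time stands still between calls to the robot, and variables do not carry over. Pictures are saved under pics/ and viewed, and the job is handed in when it is done.

Besides the shell and the picture viewer there is one more tool, called after "Call:" in YAML: its name, and indented under it one key for each argument. step_arm: Moves the arm, as the interface text tells. Shifts and turns lie within -1 to 1; 1 stands for 100 cm of shift or pi rad of turn. Its arguments: {"type":"object","properties":{"rows":{"type":"string"}},"required":["rows"]}

```bash
ls; mkdir -p pics; python3 - <<'E'
from station import *
import cv2
s=sense();print({k:(v if not hasattr(v,'round') else v) for k,v in s.items()})
for n in ("side","top","wrist"):
    d=get_image(n);cv2.imwrite(f"pics/{n}0.png",d["frame"][...,::-1])
    print(n,d["intrinsics"],d["D"],d["R"],d["t"])
E
```

```text
pics
{'t': 0.0, 'q': array([ 1.08030297,  0.70709964, -0.02760167,  1.48501208,  0.02198045,
        0.95089695, -0.07553404]), 'joint_vel': array([-2.25336118e-04, -5.35626169e-04,  1.00265015e-05,  7.43608921e-04,
       -4.19705169e-04,  3.36118411e-04, -1.32467074e-03]), 'joint_torque': array([ 1.15277785e-04, -8.83212304e+01,  1.23465993e+00, -2.36166912e+01,
        1.68991758e-02,  6.38412021e-03, -3.36365883e-05]), 'eef_pos': array([ 0.24937013, -0.51783764,  0.25282643]), 'eef_rot': array([ 9.74934694e-01,  2.22490522e-01, -1.38772419e-04, -5.39510762e-04]), 'contact_force': array([ 0.45778649,  0.07936576, -1.01971728]), 'ft_torque': array([ 0.02578333, -0.02195052,  0.00851099]), 'gripper_width': 1.0026791396129326}
side [[550.63567416   0.         324.36863417]
 [  0.         550.63567416 237.69416814]
 [  0.           0.           1.        ]] [-0.13022132  0.          0.          0.          0.        ] [[-0.8125721  -0.58273688  0.01201326]
 [-0.428813    0.58372583 -0.68948065]
 [ 0.39477336 -0.56540418 -0.72420447]] [0.34884558 0.30095136 1.2010215 ]
top [[553.9962529    0.         318.6721951 ]
 [  0.         553.9962529  227.52608553]
 [  0.           0.           1.        ]] [-0.01436495  0.          0.          0.          0.        ] [[ 0.02800857 -0.9993901  -0.02085549]
 [-0.98615436 -0.02421414 -0.16405262]
 [ 0.16344756  0.02516161 -0.9862311 ]] [-0.00390888  0.4594949   1.36966482]
wrist [[399.21605345   0.         318.70276001]
 [  0.         399.21605345 236.67674234]
 [  0.           0.           1.        ]] [0.00758246 0.         0.         0.         0.        ] [[ 4.34407453e-01 -9.00716391e-01 -3.84505010e-04]
 [-8.53530147e-01 -4.11786233e-01  3.19246591e-01]
 [-2.87708971e-01 -1.38354912e-01 -9.47671602e-01]] [-0.57488601 -0.04218039  0.37962858]
```

View pics/top0.png

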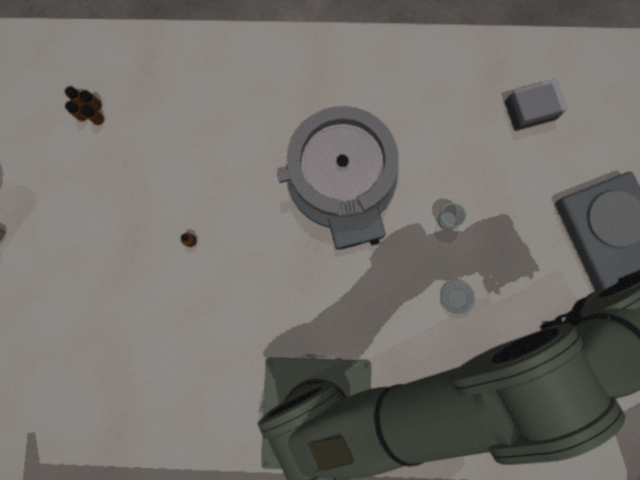

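View pics/side0.png

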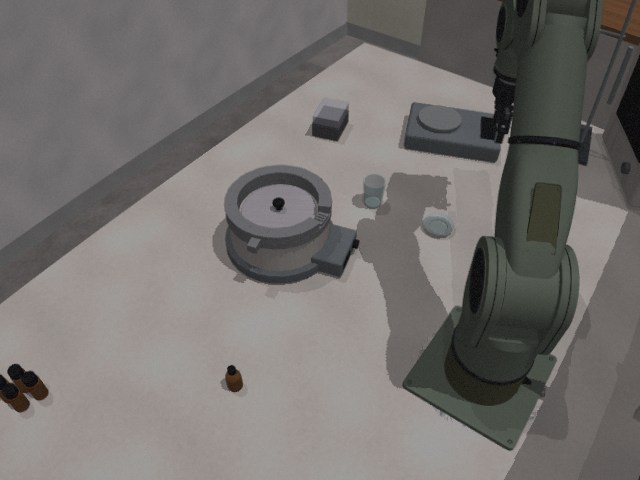

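View pics/wrist0.png

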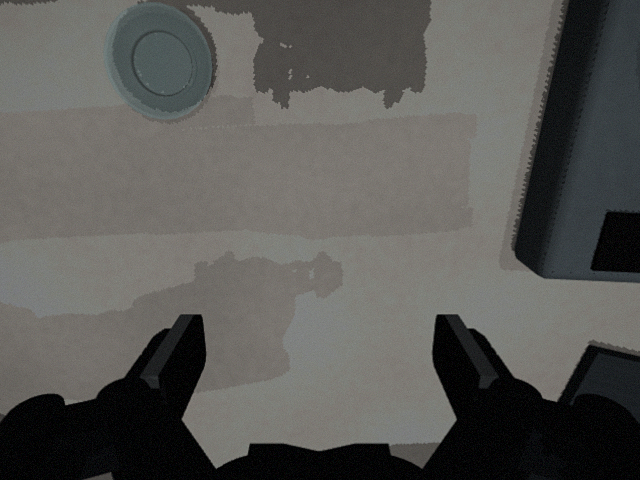

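The top view shows the bath rim centred near (343,160), with the lug at (283,174), the control box at (358,232) and the notch near (349,208). I'll zoom in before measuring.

```bash
python3 - <<'E'
import cv2,numpy as np
a=cv2.imread("pics/top0.png")[95:255,265:410];a=cv2.convertScaleAbs(a,alpha=1.8)
cv2.imwrite("pics/topc.png",cv2.resize(a,None,fx=3.7,fy=3.7,interpolation=cv2.INTER_CUBIC))
a=cv2.imread("pics/side0.png")[155:285,215:365];a=cv2.convertScaleAbs(a,alpha=1.8)
cv2.imwrite("pics/sidec.png",cv2.resize(a,None,fx=4,fy=4,interpolation=cv2.INTER_CUBIC))
E
```

```text
(no output)
```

View pics/topc.png

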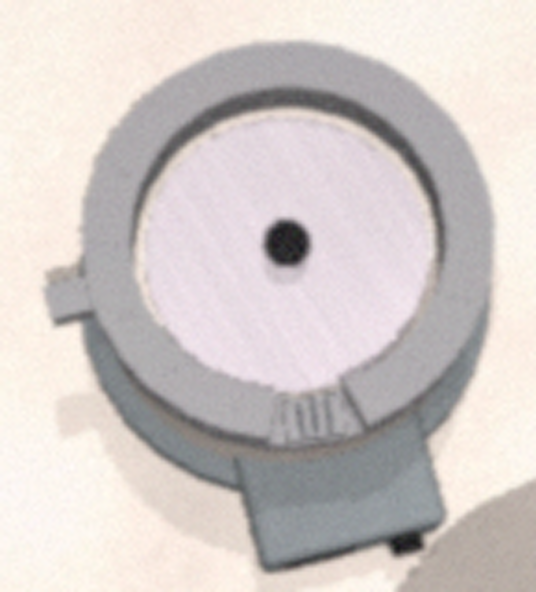

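View pics/sidec.png

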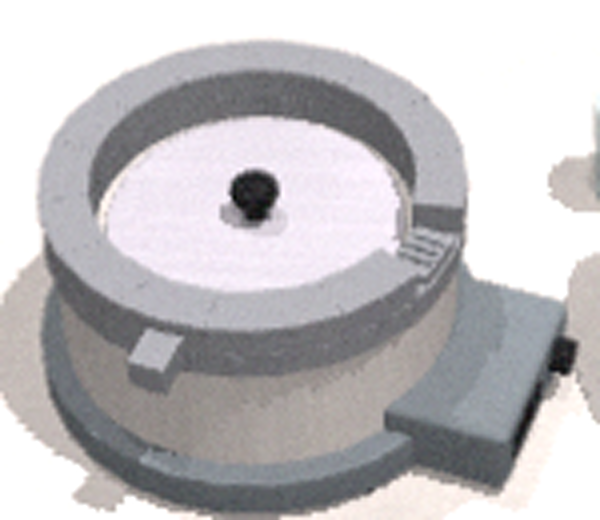

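```bash
cat > h.py <<'E'
import cv2,numpy as np
from station import *
from scipy.optimize import least_squares
def proj(d,X):
    r,_=cv2.Rodrigues(d["R"]);return cv2.projectPoints(np.asarray(X,float).reshape(-1,1,3),r,d["t"],d["intrinsics"],d["D"])[0][:,0]
def bathpt(p,r,adeg,z):
    a=np.radians(adeg)+p[3];return np.stack([p[0]+r*np.cos(a),p[1]+r*np.sin(a),p[2]-0.16+z+0*a],-1)
E
cat > fit.py <<'E'
from h import *
T=get_image("top");S=get_image("side")
ct=lambda L:np.array(L)/3.7+[265,95]-0.37
cs=lambda L:np.array(L)/4+[215,155]-0.37
outT=ct([(82,235),(130,122),(290,40),(450,125),(495,235)])
inT=ct([(135,215),(290,87),(440,210)])
outS=cs([(38,190),(262,40),(130,75),(468,160),(240,329),(390,55)])
lugT=ct([(50,299)]);lugS=cs([(150,360)])
boxT=ct([(265,570),(442,528)])
A=np.linspace(0,360,1441)
def dist(P,C): return np.array([np.min(np.hypot(*(C-p).T)) for p in P])
def res(p):
    r=[dist(outT,proj(T,bathpt(p,.132,A,.16))),dist(inT,proj(T,bathpt(p,.1,A,.16))),dist(outS,proj(S,bathpt(p,.132,A,.16)))]
    r.append((proj(T,bathpt(p,.160,np.array([90.]),.15))-lugT).ravel())
    r.append((proj(S,bathpt(p,.160,np.array([90.]),.15))-lugS).ravel())
    return np.concatenate(r)
best=None
for y0 in (0.5,-2.6,2,-1,3.1):
  f=least_squares(res,[.6,0,.16,y0],x_scale=[.1,.1,.1,1],diff_step=1e-4)
  if best is None or f.cost<best.cost:best=f
p=best.x;print(p,np.degrees(p[3]),best.cost,best.fun.round(1))
np.save("p.npy",p)
import sys
for ang in (float(sys.argv[1]),):
  for n,d,(x0,x1,y0,y1),s in (("top",T,(265,410,95,255),3.7),("side",S,(215,365,155,285),4)):
    im=cv2.convertScaleAbs(d["frame"][y0:y1,x0:x1,::-1].copy(),alpha=1.8)
    im=cv2.resize(im,None,fx=s,fy=s,interpolation=cv2.INTER_CUBIC)
    def dr(X,c,cl=False):
        P=((proj(d,X)-[x0,y0]+.37)*s).astype(int);cv2.polylines(im,[P],cl,c,1)
    dr(bathpt(p,.132,A,.16),(0,0,255));dr(bathpt(p,.1,A,.16),(0,0,255))
    hw=np.degrees(.026/.116)
    for a in (ang-hw,ang+hw): dr(np.vstack([bathpt(p,.1,np.array([a]),.16),bathpt(p,.132,np.array([a]),.16)]),(0,255,0))
    kw=np.degrees(.019/.116)
    dr(np.vstack([bathpt(p,r,np.array([ang+k]),.148) for r,k in((.103,-kw),(.129,-kw),(.129,kw),(.103,kw))]),(255,0,0),True)
    dr(np.vstack([bathpt(p,r,np.array([90.+k]),.15) for r,k in((.132,-5.2),(.16,-4.3),(.16,4.3),(.132,5.2))]),(0,255,255),True)
    dr(bathpt(p,.205,np.array([170.,180,190]),.056),(255,255,0))
    cv2.imwrite(f"pics/{n}_ov{sys.argv[2]}.png",im)
E
python3 fit.py 180 a
```

```text
[ 0.60307834 -0.04745025  0.16310601  0.27039936] 15.492741999949152 8.550635751873513 [ 0.2  1.2  0.7  1.5  0.5  0.   0.8  0.8  0.7  0.7  1.3  0.7  0.2  2.1
 -0.8  1.1 -1.   0.7]
```

View pics/top_ova.png

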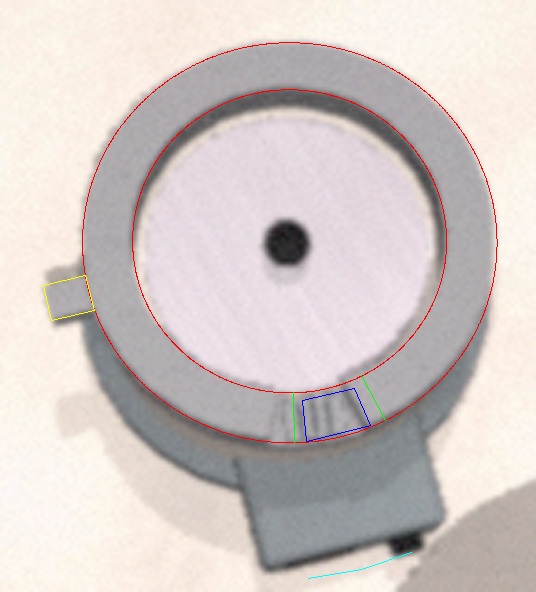

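View pics/side_ova.png

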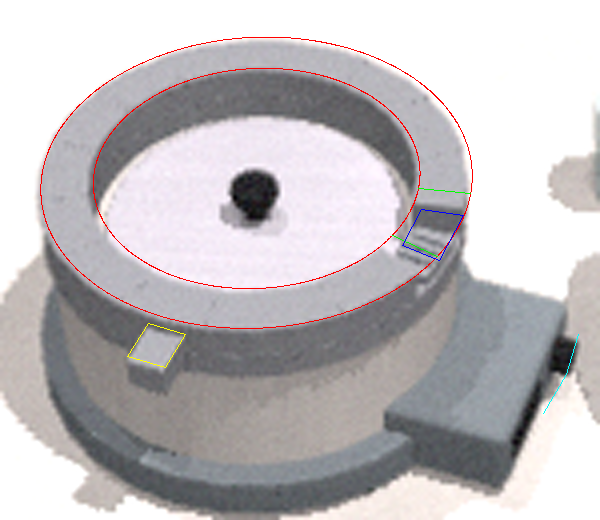

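```bash
sed -i 's/^def res(p):/def res(p):\n    p=np.array([p[0],p[1],.16,p[3]])/; s/^p=best.x;/p=best.x;p[2]=.16;/' fit.py; python3 fit.py 174 b
```

```text
[ 0.60458598 -0.04814007  0.16        0.27092954] 15.523119272748017 9.695271302573348 [ 0.6  1.   0.6  1.8  0.6  0.3  0.6  1.1  0.6  0.1  0.9  0.3  0.3  2.7
 -0.4  0.9 -1.2  1.2]
```

View pics/top_ovb.png

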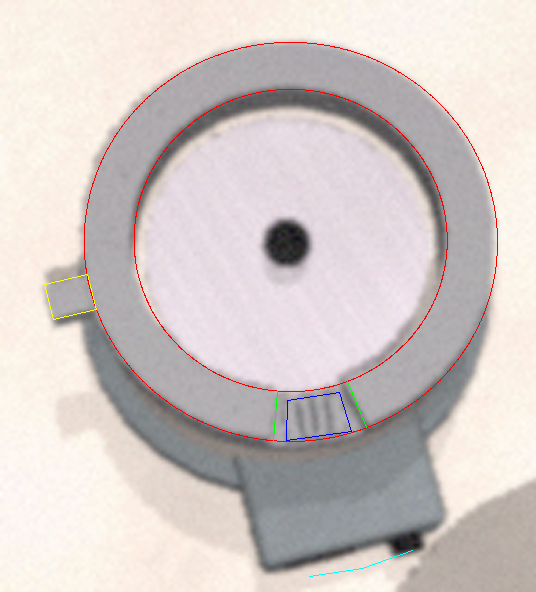

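View pics/side_ovb.png

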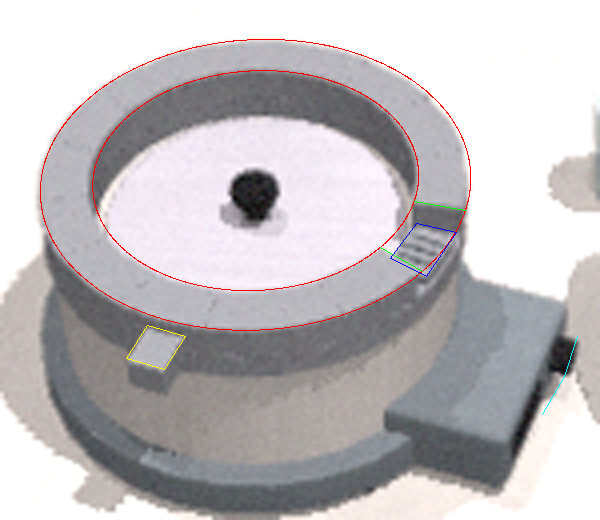

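Notch centre is at about 173.5° in the bath frame, and the rim centre is at (0.6046, -0.0481) with yaw 15.5°. Next I move above the start point with the gripper shut.

Call:
step_arm:
  rows: "0 0 0.39 0.324 0.5815 0 -1;0 0 0.39 0.324 0.5815 0 -1;0 0 0.39 0.324 0.5815 0 -1;0 0 0.39 0.324 0.5815 0 -1;0 0 0.39 0.324 0.5815 0 -1"

```text
t: 0.98
eef_pos: [0.4023, -0.2433, 0.2535]
eef_rot: [0.767, 0.641, 0.0, 0.0]
contact_force: [1.1, -1.6, -0.4]
gripper_width: -0.001
```

Call:
step_arm:
  rows: "0 0 0.093 0.172 0.3075 0 -1;0 0 0.093 0.172 0.3075 0 -1;0 0 0.093 0.172 0.3075 0 -1;0 0 0.093 0.172 0.3075 0 -1;0 0 0.093 0.172 0.3075 0 -1"

```text
t: 1.6
eef_pos: [0.5549, 0.0295, 0.2534]
eef_rot: [0.668, 0.744, -0.0, 0.0]
contact_force: [0.5, -1.0, 0.5]
gripper_width: -0.002
```

Call:
step_arm:
  rows: "0 0 0 0.001 0.0 0 -1;0 0 0 0.001 0 0 -1"

```text
t: 1.85
eef_pos: [0.555, 0.0273, 0.2531]
eef_rot: [0.668, 0.744, -0.0, -0.0]
contact_force: [-0.5, -1.5, 0.4]
gripper_width: -0.001
```

Call:
step_arm:
  rows: "0 0 0 0.0185 0.0363 -0.02 -1;0 0 0 0.0185 0.0363 -0.045 -1;0 0 0 0.0185 0.0363 -0.045 -1"

```text
t: 2.22
eef_pos: [0.5729, 0.0626, 0.2073]
eef_rot: [0.669, 0.744, -0.001, -0.001]
contact_force: [0.1, 0.7, 0.5]
gripper_width: 0.002
```

```bash
python3 - <<'E'
from h import *
p=np.load("p.npy");A=np.linspace(0,360,721)
print(sense()["eef_pos"],sense()["contact_force"])
for n in("top","side","wrist"):
    d=get_image(n);im=cv2.convertScaleAbs(d["frame"][...,::-1].copy(),alpha=1.6)
    if n!="top" or 1:
      for r in(.1,.132):
        X=bathpt(p,r,A,.16);zc=(X@d["R"].T+d["t"])[:,2]
        X=X[zc>.05];cv2.polylines(im,[proj(d,X).astype(int)],False,(0,0,255),1)
      for a in (173.5,):
        for k in(-1,1):
          cv2.polylines(im,[proj(d,np.vstack([bathpt(p,r,np.array([a+k*12.8]),.16) for r in(.1,.132)])).astype(int)],False,(0,255,0),1)
    if n=="side": im=cv2.resize(im[120:300,200:400],None,fx=3.3,fy=3.3)
    cv2.imwrite(f"pics/{n}1.png",im)
E
```

```text
[0.57289973 0.06259759 0.20732927] [0.08067922 0.67744707 0.53807623]
```

View pics/wrist1.png

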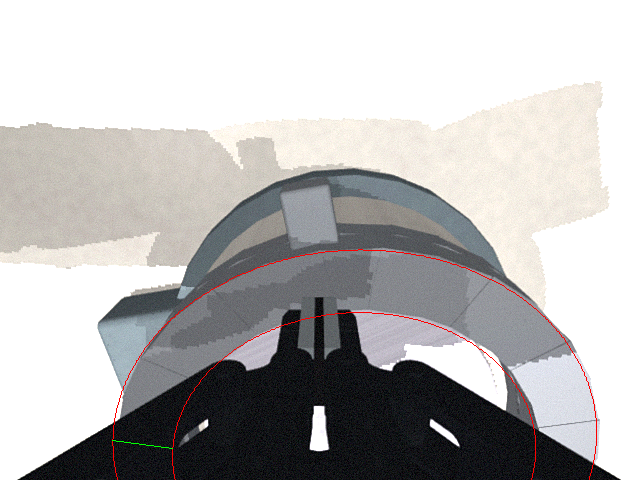

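View pics/side1.png

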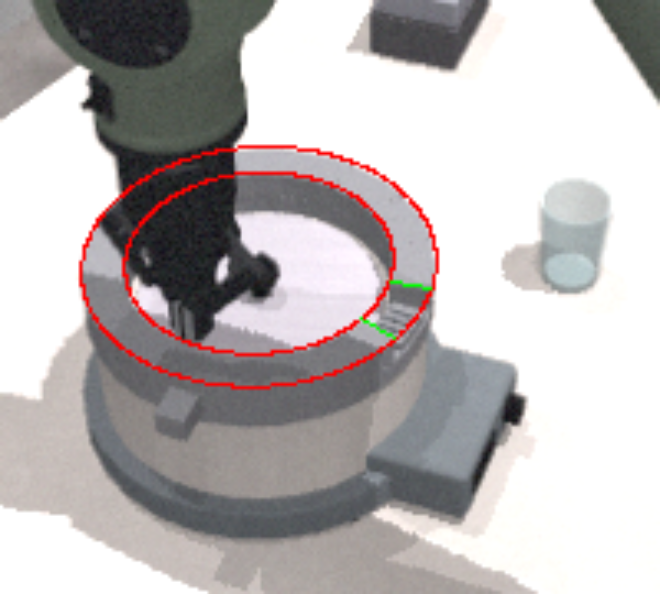

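The wrist view matches the fitted rim to about 2 mm, and the fingertips stand above the rim beside the lug. I'll descend gently.

Call:
step_arm:
  rows: "0 0 0 0 0.001 -0.012 -1;0 0 0 0 0.001 -0.022 -1;0 0 0 0 0.001 -0.022 -1"

```text
t: 2.75
eef_pos: [0.5733, 0.0649, 0.1854]
eef_rot: [0.668, 0.744, -0.001, -0.0]
contact_force: [0.1, 0.1, -0.1]
gripper_width: 0.002
```

Call:
step_arm:
  rows: "0 0 0 0 0 -0.001 -1;0 0 0 0 0 -0.002 -1;0 0 0 0 0 -0.002 -1"

```text
t: 3.12
eef_pos: [0.5736, 0.065, 0.1843]
eef_rot: [0.668, 0.744, 0.0, 0.0]
contact_force: [0.4, 0.1, -0.8]
gripper_width: -0.003
```

Call:
step_arm:
  rows: "0 0 0 0 0 -0.001 -1;0 0 0 0 0 -0.001 -1;0 0 0 0 0 -0.002 -1;0 0 0 0 0 -0.002 -1"

```text
t: 3.62
eef_pos: [0.5736, 0.065, 0.1822]
eef_rot: [0.668, 0.744, -0.0, -0.0]
contact_force: [0.3, 0.6, -0.8]
gripper_width: -0.001
```

Call:
step_arm:
  rows: "0 0 0 0 0 -0.001 -1;0 0 0 0 0 -0.001 -1"

```text
t: 3.88
eef_pos: [0.5737, 0.065, 0.1821]
eef_rot: [0.668, 0.744, 0.0, 0.0]
contact_force: [-3.6, -0.8, 14.9]
gripper_width: 0.001
```

```bash
python3 - <<'E'
import numpy as np
p=np.load("p.npy");f=lambda a:p[:2]+.116*np.array([np.cos(np.radians(a)+p[3]),np.sin(np.radians(a)+p[3])])
prev=np.array([.5737,.0650])
for a in range(90,175,15):
    print(a)
    for k in range(3,16,3): print("  ",a+k,(f(a+k)-(f(a) if a>90 else prev)).round(4), f(a+k).round(4))
E
```

```text
90
   93 [-0.006  -0.0031] [0.5677 0.0619]
   96 [-0.0117 -0.0052] [0.562  0.0598]
   99 [-0.0173 -0.0076] [0.5564 0.0574]
   102 [-0.0227 -0.0103] [0.551  0.0547]
   105 [-0.028  -0.0132] [0.5457 0.0518]
105
   108 [-0.0051 -0.0032] [0.5405 0.0486]
   111 [-0.0101 -0.0067] [0.5355 0.0451]
   114 [-0.0149 -0.0104] [0.5308 0.0413]
   117 [-0.0195 -0.0144] [0.5262 0.0374]
   120 [-0.0239 -0.0187] [0.5218 0.0331]
120
   123 [-0.0041 -0.0044] [0.5177 0.0287]
   126 [-0.008  -0.0091] [0.5138 0.024 ]
   129 [-0.0117 -0.0139] [0.5101 0.0192]
   132 [-0.0151 -0.019 ] [0.5067 0.0141]
   135 [-0.0182 -0.0242] [0.5036 0.0089]
135
   138 [-0.0028 -0.0054] [0.5008 0.0036]
   141 [-0.0054 -0.0109] [ 0.4982 -0.0019]
   144 [-0.0077 -0.0165] [ 0.4959 -0.0076]
   147 [-0.0097 -0.0222] [ 0.4939 -0.0133]
   150 [-0.0113 -0.0281] [ 0.4923 -0.0191]
150
   153 [-0.0014 -0.0059] [ 0.4909 -0.0251]
   156 [-0.0024 -0.0119] [ 0.4899 -0.031 ]
   159 [-0.0032 -0.0179] [ 0.4891 -0.0371]
   162 [-0.0036 -0.024 ] [ 0.4887 -0.0431]
   165 [-0.0037 -0.0301] [ 0.4886 -0.0492]
165
   168 [ 0.0002 -0.0061] [ 0.4888 -0.0553]
   171 [ 0.0007 -0.0121] [ 0.4893 -0.0613]
   174 [ 0.0016 -0.0181] [ 0.4902 -0.0673]
   177 [ 0.0028 -0.0241] [ 0.4913 -0.0733]
   180 [ 0.0042 -0.03  ] [ 0.4928 -0.0792]
```

Call:
step_arm:
  rows: "0 0 0 -0.006 -0.0031 0.0004 -1;0 0 0 -0.0117 -0.0052 0.0004 -1;0 0 0 -0.0173 -0.0076 0.0004 -1;0 0 0 -0.0227 -0.0103 0.0004 -1;0 0 0 -0.028 -0.0132 0.0004 -1"

```text
t: 4.5
eef_pos: [0.546, 0.052, 0.1821]
eef_rot: [0.668, 0.744, 0.001, 0.0]
contact_force: [4.0, 1.9, 4.5]
gripper_width: -0.0
```

Call:
step_arm:
  rows: "0 0 0 -0.0051 -0.0032 -0.0003 -1;0 0 0 -0.0101 -0.0067 -0.0003 -1;0 0 0 -0.0149 -0.0104 -0.0003 -1;0 0 0 -0.0195 -0.0144 -0.0003 -1;0 0 0 -0.0239 -0.0187 -0.0003 -1"

```text
t: 5.12
eef_pos: [0.5226, 0.0338, 0.1821]
eef_rot: [0.668, 0.744, 0.002, 0.001]
contact_force: [5.6, 4.0, 8.4]
gripper_width: -0.002
```

Call:
step_arm:
  rows: "0 0 0 -0.0041 -0.0044 0 -1;0 0 0 -0.008 -0.0091 0 -1;0 0 0 -0.0117 -0.0139 0 -1;0 0 0 -0.0151 -0.019 0 -1;0 0 0 -0.0182 -0.0242 0 -1"

```text
t: 5.75
eef_pos: [0.5044, 0.0098, 0.182]
eef_rot: [0.668, 0.744, 0.002, 0.001]
contact_force: [5.1, 5.7, 9.6]
gripper_width: 0.003
```

Call:
step_arm:
  rows: "0 0 0 -0.0028 -0.0054 0 -1;0 0 0 -0.0054 -0.0109 0 -1;0 0 0 -0.0077 -0.0165 0 -1;0 0 0 -0.0097 -0.0222 0 -1;0 0 0 -0.0113 -0.0281 0 -1"

```text
t: 6.38
eef_pos: [0.493, -0.0181, 0.182]
eef_rot: [0.668, 0.744, 0.002, 0.0]
contact_force: [2.9, 9.3, 11.2]
gripper_width: 0.003
```

Call:
step_arm:
  rows: "0 0 0 -0.0014 -0.0059 0 -1;0 0 0 -0.0024 -0.0119 0 -1;0 0 0 -0.0032 -0.0179 0 -1"

```text
t: 6.75
eef_pos: [0.4897, -0.0359, 0.182]
eef_rot: [0.668, 0.745, 0.001, 0.0]
contact_force: [1.6, 8.7, 11.9]
gripper_width: 0.004
```

Call:
step_arm:
  rows: "0 0 0 -0.0004 -0.006 0 -1"

```text
t: 6.88
eef_pos: [0.4891, -0.0419, 0.182]
eef_rot: [0.668, 0.745, 0.001, 0.0]
contact_force: [0.6, 9.4, 11.7]
gripper_width: 0.0
```

Still on the rim at about 162°, with 11.7 N of contact. The notch edge is close, so I'll use small steps.

Call:
step_arm:
  rows: "0 0 0 -0.0001 -0.003 0 -1;0 0 0 -0.0001 -0.006 0 -1"

```text
t: 7.12
eef_pos: [0.4887, -0.0484, 0.1817]
eef_rot: [0.668, 0.744, 0.001, 0.0]
contact_force: [0.5, 2.8, 4.2]
gripper_width: -0.001
```

Call:
step_arm:
  rows: "0 0 0 0.0002 -0.003 0 -1;0 0 0 0.0002 -0.006 0 -1"

```text
t: 7.38
eef_pos: [0.4885, -0.0554, 0.1813]
eef_rot: [0.668, 0.744, -0.0, -0.0]
contact_force: [0.3, -0.1, -0.2]
gripper_width: 0.0
```

The notch is felt: the contact force fell to zero at about 165–168°, which agrees with the vision estimate. I'll centre over the key and lower.

Call:
step_arm:
  rows: "0 0 0 0.0004 -0.005 0 -1;0 0 0 0.0011 -0.01 0 -1;0 0 0 0.0011 -0.01 -0.004 -1;0 0 0 0.0011 -0.01 -0.008 -1;0 0 0 0.0011 -0.01 -0.008 -1"

```text
t: 8.0
eef_pos: [0.4897, -0.0649, 0.173]
eef_rot: [0.668, 0.744, -0.0, -0.0]
contact_force: [0.0, -0.3, -0.3]
gripper_width: 0.003
```

```bash
python3 - <<'E'
from h import *
s=sense();print(s["eef_pos"],s["contact_force"])
for n in("top","side"):
    im=cv2.convertScaleAbs(get_image(n)["frame"][...,::-1].copy(),alpha=1.8)
    x0,y0=(280,90) if n=="top" else (215,140)
    cv2.imwrite(f"pics/{n}2.png",cv2.resize(im[y0:y0+145,x0:x0+160],None,fx=4,fy=4,interpolation=cv2.INTER_CUBIC))
E
```

```text
[ 0.48969644 -0.06489511  0.17301424] [ 0.01560771 -0.26350711 -0.31278837]
```

View pics/side2.png

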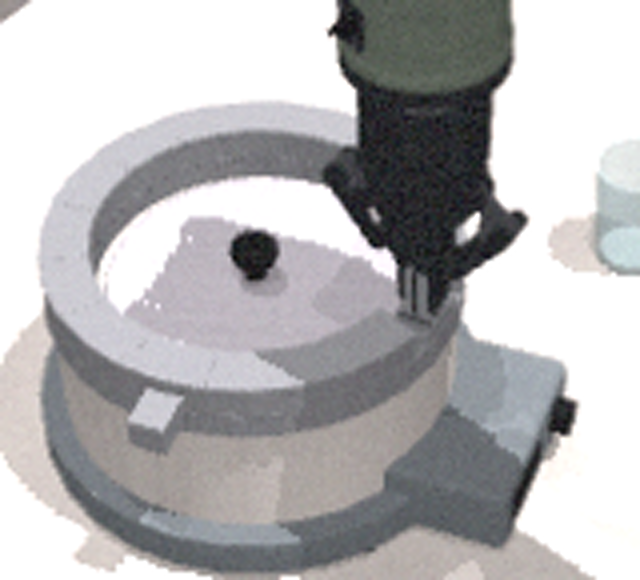

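The side view shows the fingertips down inside the notch, near crop pixel (420,310), 9 mm below the rim top and touching nothing. Pressing now.

Call:
step_arm:
  rows: "0 0 0 0 0 -0.002 -1;0 0 0 0 0 -0.004 -1;0 0 0 0 0 -0.004 -1"

```text
t: 8.48
eef_pos: [0.4898, -0.0651, 0.1692]
eef_rot: [0.668, 0.744, -0.0, -0.0]
contact_force: [0.4, 0.6, 0.5]
gripper_width: 0.001
```

Call:
step_arm:
  rows: "0 0 0 0 0 -0.002 -1;0 0 0 0 0 -0.004 -1;0 0 0 0 0 -0.005 -1;0 0 0 0 0 -0.005 -1"

```text
t: 8.98
eef_pos: [0.4898, -0.0651, 0.1643]
eef_rot: [0.668, 0.744, -0.0, -0.0]
contact_force: [-0.4, -0.1, 1.1]
gripper_width: -0.005
```

Call:
step_arm:
  rows: "0 0 0 0 0 -0.001 -1;0 0 0 0 0 -0.0015 -1"

```text
t: 9.22
eef_pos: [0.4898, -0.0651, 0.1629]
eef_rot: [0.668, 0.744, -0.0, -0.0]
contact_force: [-0.8, 0.7, 4.2]
gripper_width: 0.001
```

Call:
step_arm:
  rows: "0 0 0 0 0 -0.001 -1"

```text
t: 9.35
eef_pos: [0.4898, -0.0651, 0.1619]
eef_rot: [0.668, 0.744, -0.0, -0.0]
contact_force: [-1.0, -0.6, 4.7]
gripper_width: 0.001
```

Call:
step_arm:
  rows: "0 0 0 0 0 -0.001 -1;0 0 0 0 0 -0.001 -1"

```text
t: 9.6
eef_pos: [0.4898, -0.0651, 0.161]
eef_rot: [0.668, 0.744, -0.0, 0.0]
contact_force: [-2.2, -0.5, 8.7]
gripper_width: 0.004
```

Call:
step_arm:
  rows: "0 0 0 0 0 -0.001 -1;0 0 0 0 0 -0.001 -1"

```text
t: 9.85
eef_pos: [0.4899, -0.0651, 0.1608]
eef_rot: [0.668, 0.744, 0.0, 0.0]
contact_force: [-6.8, 0.9, 29.2]
gripper_width: 0.005
```

A firm stop at TCP z=0.1608, which is 21.3 mm below the rim contact. I expected 19 mm, so I'll lift clear and look before trusting it.

Call:
step_arm:
  rows: "0 0 0 0 0 0.03 -1;0 0 0 0 0 0.08 -1;0 0 0 0.12 0.12 0.11 -1;0 0 0 0.12 0.12 0.11 -1;0 0 0 0.12 0.12 0.11 -1"

```text
t: 10.48
eef_pos: [0.611, 0.0569, 0.2701]
eef_rot: [0.668, 0.744, 0.0, -0.0]
contact_force: [-0.2, -0.3, -0.8]
gripper_width: -0.003
```

```bash
cat > look.py <<'E'
from h import *
import sys
t=sys.argv[1]
s=sense();print(s["t"],s["eef_pos"],s["contact_force"])
for n in("top","side","wrist"):
    d=get_image(n);cv2.imwrite(f"pics/{n}{t}raw.png",d["frame"][...,::-1])
    np.savez(f"{n}{t}.npz",**{k:np.asarray(v) for k,v in d.items()})
    im=cv2.convertScaleAbs(d["frame"][...,::-1].copy(),alpha=1.8)
    if n!="wrist":
        x0,y0=(320,175) if n=="top" else (290,185)
        im=cv2.resize(im[y0:y0+60,x0:x0+60],None,fx=10,fy=10,interpolation=cv2.INTER_CUBIC)
    cv2.imwrite(f"pics/{n}{t}.png",im)
E
python3 look.py 3
python3 - <<'E'
import cv2
im=cv2.convertScaleAbs(cv2.imread("pics/side0.png"),alpha=1.8)[185:245,290:350]
cv2.imwrite("pics/side0z.png",cv2.resize(im,None,fx=10,fy=10,interpolation=cv2.INTER_CUBIC))
E
```

```text
10.475 [0.61099614 0.05687627 0.27011037] [-0.20724379 -0.34432366 -0.78073574]
```

View pics/side3.png

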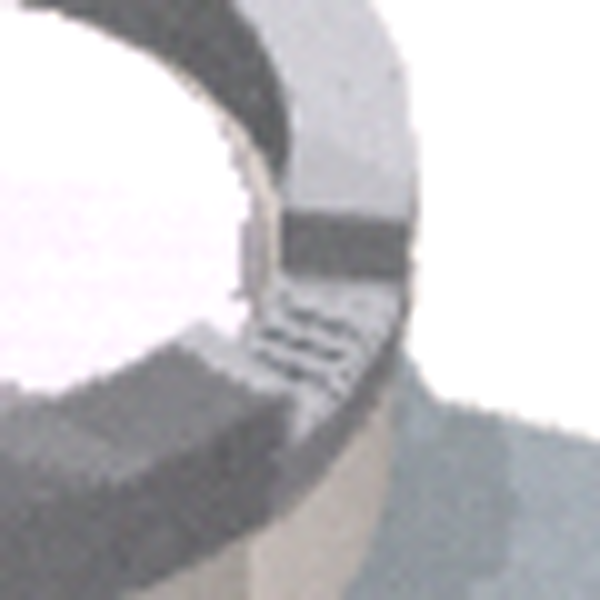

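View pics/side0z.png

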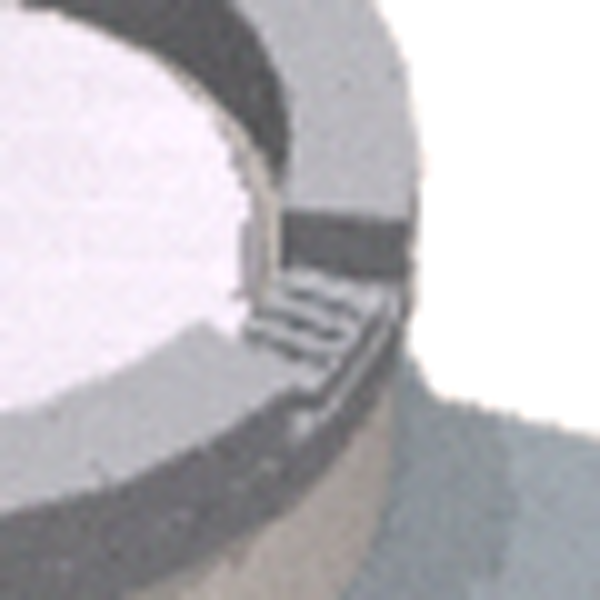

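View pics/wrist3.png

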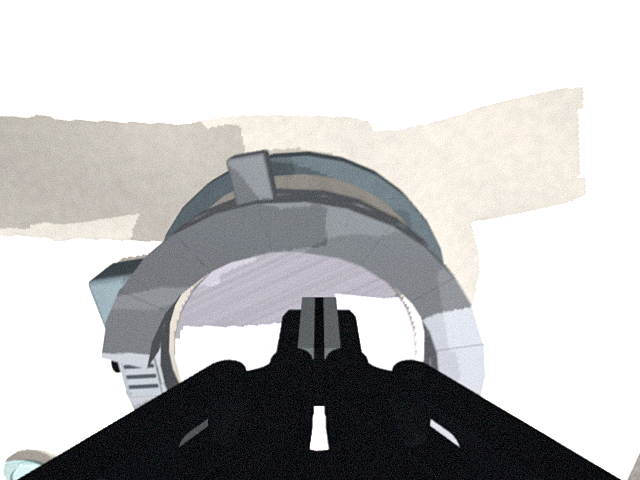

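```bash
python3 - <<'E'
from h import *
p=np.load("p.npy")
for n in("side","top"):
    a=cv2.imread(f"pics/{n}0.png",0);b=cv2.imread(f"pics/{n}3raw.png",0)
    d=np.load(f"{n}3.npz");d={k:d[k] for k in d}
    hs=[.148,.141,.138]
    c=[proj(d,bathpt(p,.116,np.array([173.]),h))[0] for h in hs]
    x,y=c[0].round().astype(int)
    up=lambda i:cv2.resize(i,None,fx=4,fy=4,interpolation=cv2.INTER_CUBIC)
    r=6
    T=up(a[y-r:y+r+1,x-r:x+r+1]);W=up(b[y-r-5:y+r+6,x-r-5:x+r+6])
    m=cv2.matchTemplate(W,T,cv2.TM_CCOEFF_NORMED);_,v,_,l=cv2.minMaxLoc(m)
    print(n,c,"pred 7mm",c[1]-c[0],"pred10",c[2]-c[0],"meas",np.array(l)/4-5,v)
E
```

```text
side [array([320.47827538, 217.20173961]), array([320.45814793, 219.27820446]), array([320.4495728 , 220.16334091])] pred 7mm [-0.02012745  2.07646485] pred10 [-0.02870258  2.9616013 ] meas [3.   0.25] 0.5786167979240417
top [array([349.31045391, 207.83407248]), array([349.21069411, 208.4238714 ]), array([349.16826091, 208.67474294])] pred 7mm [-0.0997598   0.58979892] pred10 [-0.142193    0.84067046] meas [ 5. -5.] 0.15098771452903748
```

View pics/top3.png

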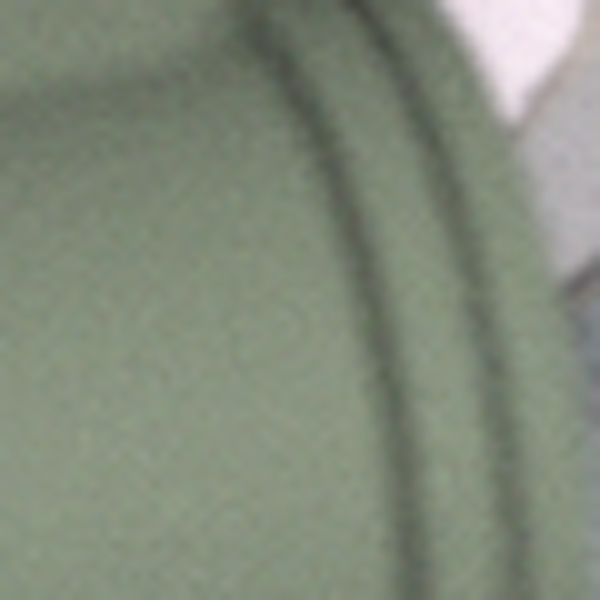

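Call:
step_arm:
  rows: "0 0 0 -0.03 -0.05 0 -1;0 0 0 -0.08 -0.08 0 -1;0 0 0 -0.12 -0.12 0 -1;0 0 0 -0.12 -0.18 0 -1;0 0 0 -0.12 -0.195 0 -1"

```text
t: 11.25
eef_pos: [0.4884, -0.1443, 0.2698]
eef_rot: [0.67, 0.742, -0.001, 0.0]
contact_force: [-0.1, 0.4, -0.1]
gripper_width: 0.0
```

```bash
python3 look.py 4
```

```text
11.25 [ 0.48836639 -0.14433773  0.26976175] [-0.08432135  0.35834913 -0.05047214]
```

Call:
step_arm:
  rows: "0 0 0 -0.05 0 -0.02 -1;0 0 0 -0.05 -0.02 -0.02 -1;0 0 0 -0.05 -0.02 -0.02 -1"

```text
t: 11.78
eef_pos: [0.4398, -0.1597, 0.2499]
eef_rot: [0.668, 0.744, 0.0, -0.0]
contact_force: [0.8, 0.8, -1.0]
gripper_width: 0.0
```

```bash
python3 look.py 5
```

```text
11.775 [ 0.43980881 -0.15970468  0.24987204] [ 0.75037297  0.84865471 -0.98555506]
```

View pics/wrist4.png

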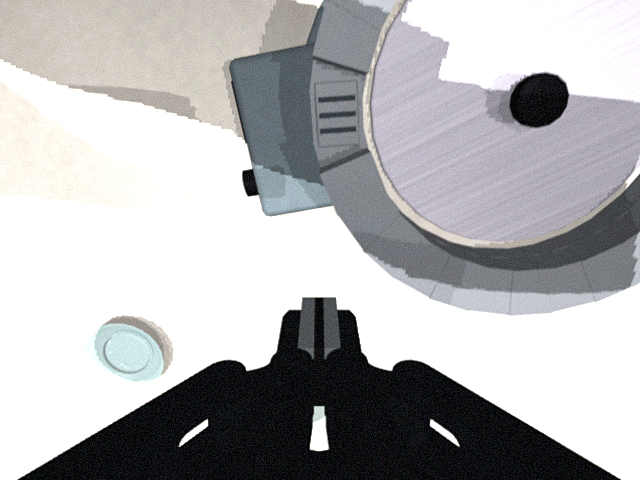

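View pics/wrist5.png

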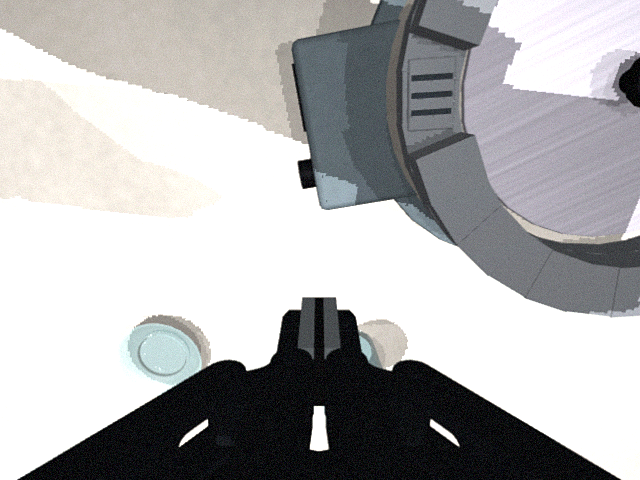

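```bash
python3 - <<'E'
import cv2
for n,x,y in((4,290,40),(5,375,20)):
    im=cv2.convertScaleAbs(cv2.imread(f"pics/wrist{n}raw.png"),alpha=2.2)[y:y+140,x:x+120]
    cv2.imwrite(f"pics/w{n}z.png",cv2.resize(im,None,fx=4,fy=4,interpolation=cv2.INTER_CUBIC))
E
```

```text
(no output)
```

View pics/w4z.png

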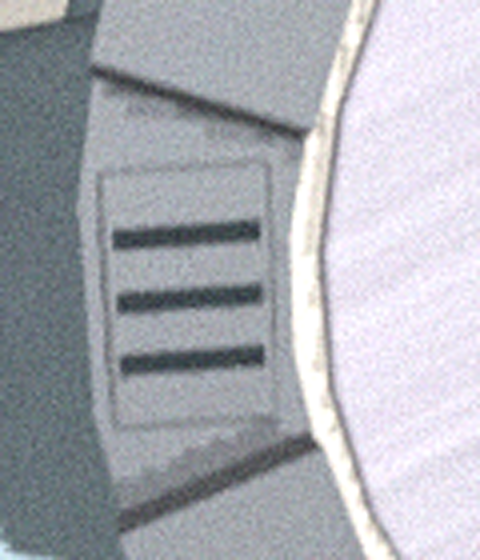

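View pics/w5z.png

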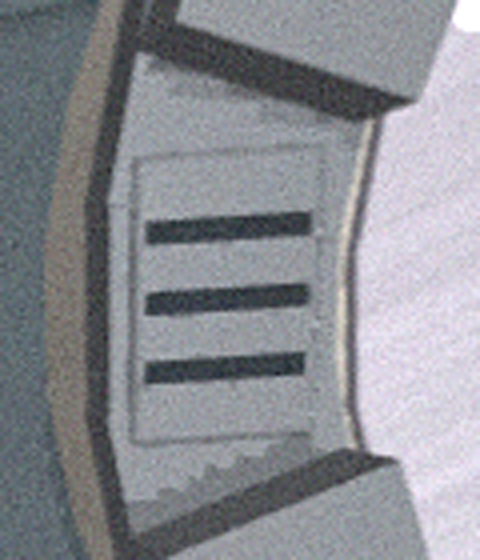

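```bash
python3 - <<'E'
from h import *
D=[{k:v for k,v in np.load(f"wrist{n}.npz").items()} for n in(4,5)]
pts={"slot2":((190,298),(227,299)),"slot1":((187,235),(228,229)),"slot3":((192,360),(225,368)),
"kUL":((98,172),(133,158)),"kUR":((268,160),(322,146)),"kLL":((118,428),(133,443)),"kLR":((278,418),(312,435)),
"rimU":((308,130),(415,100)),"rimL":((318,440),(398,460))}
P=[d["intrinsics"]@np.c_[d["R"],d["t"]] for d in D]
for k,(a,b) in pts.items():
    u=[cv2.undistortPoints(np.array([[[q[0]/4+o[0]-.37,q[1]/4+o[1]-.37]]],float),d["intrinsics"],d["D"],P=d["intrinsics"])[0,0] for q,o,d in((a,(290,40),D[0]),(b,(375,20),D[1]))]
    X=cv2.triangulatePoints(P[0],P[1],u[0],u[1])[:,0];X=X[:3]/X[3]
    print(k,X.round(4))
E
```

```text
slot2 [ 0.4919 -0.0666  0.1373]
slot1 [ 0.4904 -0.0578  0.1366]
slot3 [ 0.4933 -0.0756  0.138 ]
kUL [ 0.4763 -0.0504  0.1353]
kUR [ 0.5012 -0.0461  0.1354]
kLL [ 0.4831 -0.0871  0.1351]
kLR [ 0.5077 -0.083   0.1363]
rimU [ 0.504  -0.0432  0.1591]
rimL [ 0.5113 -0.0838  0.16  ]
```

The wrist views show the key sunk nearly flush in the notch. Triangulation puts its top about 22 mm below the rim, the arm stands clear, and the lid, beaker and dish look undisturbed. Handing in.

```bash
python3 - <<'E'
from station import *
s=sense();print(s["t"],s["eef_pos"],s["contact_force"]);print(hand_in())
E
```

```text
11.925 [ 0.44032844 -0.15887035  0.24996654] [ 0.2003863  -0.15651084  0.4829458 ]
the job is handed in; nothing more can be done
None
```

I pressed the reset key down to a firm stop and handed the job in with the arm clear, after about 12 s. The depth where it stopped did not match the task text.

- **Sweep:** With the gripper shut, I touched the rim beside the lug and swept it round the control-box side with about 4–12 N of contact. The contact force dropped to zero at a bath angle of about 165–168°, which fits a notch centre near 173° from the camera images.
- **Press:** I centred over the key and pressed until the force rose sharply to 29 N. I then lifted away.
- **Last checks:** The wrist pictures show the key sunk almost flush with the notch floor. The contact force was about zero at hand-in. The lid, beaker and dish look undisturbed in the pictures. I did not look specifically at the vial after the sweep, though the arm never went near it.
- **What disagreed:**
  - **Stop depth:** the firm stop came about 21 mm below the rim contact, and the pictures put the key top about 22–23 mm below the rim. The task gives 19 mm for fully home and 22 mm for the notch floor, so I cannot rule out that the fingertip met the floor. The key is at least as low as the home position.
  - **Failed check:** an image comparison meant to measure how far the key travelled gave no usable result.

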